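Tip flat test coupons out of their tray and carry them to the inspection mat

ROBOT

A 6-joint arm with a two-finger parallel gripper is mounted at the origin on the work surface. World frame = base frame: x ahead of the robot, y to its left, z up, the work surface at z = 0. Lengths are in m, angles in rad, forces in N, time in s.
With the tool pointing down it reaches from about 0.275 to 1 m from the base axis. Payload 8.4 kg.
Tool frame: the origin (TCP) lies midway between the tips of the shut fingers; the grasp point (between the pads) lies 19 mm behind it; z points along the fingers, y is the line along which they close (so a half turn about z gives the same grasp; the last joint's range is limited). The gripper opens to 85 mm and grips with 20 to 120 N. Pads are 22 mm wide; open, the fingers measure 114 mm over their backs; the gripper's body (76 mm by 85 mm) begins 54 mm behind the grasp point. The pads swing forward as they close: fully open they stand 13 mm farther back than shut.
Start: joints at [1.206, 0.353, 1.633, -0, 1.155, -0.002], TCP at [0.222, 0.584, 0.231] pointing down, gripper open.
Joint ranges: [-2.63, 2.63], [-0.92, 2.1], [0.06, 2.66], [-1.3, 4.44], [0, 2.69], [-3.02, 3.02]. Speed limits (rad/s): [2.22, 2.22, 2.79, 3.14, 3.14, 3.14].

INTERFACE

Orientations are given as a unit quaternion [w, x, y, z].
In Python, from rig import env gives the robot as it stands. The module is installed in compiled form; this text tells all that it offers.
- The arm moves only by the tool apply_moves, never from a script. Its argument "rows" is text: rows parted by semicolons, each of 4 numbers parted by spaces: the shift along the world's x, y, z in m, then the turn about the world's z in degrees. In form: dx dy dz roll; .... A call has 1 to 20 rows; each row is the pose to reach, as a shift and turn from the pose commanded when the call began; what a row does not reach only later rows make up. A row lasts 1/12 s, in which the tool goes at most 41.7 mm and 7.16 degrees, less where a joint would pass 70% of its speed; a pose out of reach is approached as far as the arm can. A call with a gripper value outside its range is refused whole. "jaw" is the opening, from -1 (shut) to 1 (fully open), so that 0 is half open, set as the call begins (left out, the last holds). The fingers move at their own pace and stop on an object; "squeeze" is the grip in N (left out, the last holds). Time passes only in rows, so rows that repeat a pose let the fingers close. It gives the time, the measured TCP pose, the force, the opening and the grip force at its end, in the units of the state.
- env.observe(): the state, without advancing time (a new reading comes with each control period).
- env.get_image(name): name is "side" or "top" or "wrist"; returns a dict with "pixels" (420x560x3 uint8, red, green, blue), "z_map" (420x560 float32, m along the optical axis (not along the pixel's ray), 0 where there is no reading), "fx", "fy", "cx", "cy" (pixels), "R" (3x3) and "t" (3): a world point X has camera coordinates R X + t. Camera axes: x right, y down, z forward; pixel columns grow to the right and rows downward; lengths in m; the calibration is good to about 2 mm. A picture is of the moment at which its call begins.
- env.sign_off(): hands the job in; it is judged then, once.
The state is a dict: "time_s": time; "joint_pos": joint angles; "dq": joint speeds; "joint_torque": joint torques, N m; "position": TCP position; "ee_rot": TCP orientation; "contact_force": force on the tool from outside, world axes, zero at the start; "moment": the same for the moment, N m; "finger_gap": finger opening in m; "grasp_force": force on a finger pad.
Only numpy, scipy, OpenCV 4.12 (cv2) and the standard library are available. Lean on these libraries where they do the work, as an engineer would, in place of code of your own. Each camera call takes 0.05 s, during which the arm holds its last target. There are 200 camera calls.

TASK

Take the hold-down bar off the coupon tray and lay it aside on the bench, then get every metal coupon out of the tray (they lie too deep to grip: press the near end of each down into its well so that it see-saws up) and lay them all flat in the white tote. Once the tote is loaded, lift it by its handle and set it down level, well centred, on the rubber mat with the coupons still in it. Leave the hold-down bar lying squarely across the top of the tray again, over all three bays, and do not disturb the jar or the mouse.

Things in the scene. Friction and masses are not known exactly. Their poses are not given: they have to be found in the camera images.
- tray: Fixed black plastic tray, 161 (x) x 202 (y) x 49 mm high, three bays side by side along y. Origin under its centre (0.5 mm in x), x axis pointing away from the robot to 0.25 rad. Bays: 54 mm wide (walls between 10 mm), centres y = +64, 0, -64 mm, inside from x = -69 to +68 mm. Beyond the ridge (x = -5) a flat bed 5 mm under the rim; from it towards the robot a slick well floor falls at 30 degrees.
- bay0 (a point): Top of the ridge in the bay at y = +64 mm, 44 mm up, axes as the tray. A coupon lies flat with its centre about 6 mm beyond the ridge (+x), its near 60 mm over the well. Press it about 35 mm on the robot's side of the ridge down onto the 30 degree floor (some 20 mm): the far end rises and it slides 10 to 14 mm down to the near wall.
- bay1 (a point): Same point of the middle bay. A coupon that has slid down to the near wall stays tipped at 30 degrees by itself (if it falls back, press again and draw it towards the near wall): its far end then stands about 23 mm above the rim and can be gripped across its 50 mm width, from above.
- bay2 (a point): Same point of the bay at y = -64 mm. Tray plastic has low friction (about 0.15); nothing clamps the coupons. The rim around and between the bays is 49 mm above the bench everywhere.
- coupon0: Flat bare aluminium coupon, 130 (x) x 50 (y) x 4 mm, about 70 g; starts in a tray bay (y = +64 mm of the tray) or is absent. Origin: centre of its underside; its x axis runs along its length and starts pointing the way of the tray's x, z is its upper face.
- coupon1: Flat bare aluminium coupon, 130 (x) x 50 (y) x 4 mm, about 70 g; starts in a tray bay (y = +0 mm of the tray) or is absent. Origin: centre of its underside; its x axis runs along its length and starts pointing the way of the tray's x, z is its upper face.
- coupon2: Flat bare aluminium coupon, 130 (x) x 50 (y) x 4 mm, about 70 g; starts in a tray bay (y = -64 mm of the tray) or is absent. Origin: centre of its underside; its x axis runs along its length and starts pointing the way of the tray's x, z is its upper face.
- bar: Steel hold-down bar, 30 (x) x 200 (y) x 8 mm, about 0.4 kg, with a grey loop handle: level grip 12 mm thick (x), 80 mm long (y), from 38 to 52 mm above the bar's underside, legs at y = +-35 mm. Origin: centre of its underside. Starts across the tray's rim over the far part of the bays, parallel to the tray's y (about x = +40 mm of the tray).
- tote: Loose white plastic tote, 190 (x) x 136 (y) mm, walls 16 mm high and 4 mm thick, floor 4 mm, about 0.3 kg. A steel loop handle stands in its middle: level grip 54 mm long (x), 12 mm thick (y), 58 to 74 mm up, on 10 mm legs at x = +-22 mm. Coupons go lengthwise (along x) beside the handle, y = about +-35 mm, and may lie on one another. Origin: centre of its underside.
- mat: Fixed black rubber mat, 230 (x) x 180 (y) x 3 mm, flat on the bench. Origin: centre of its underside. The tote goes on it, centre over centre to about 30 mm, any way round.
- jar: Bystander: small glass jar with white lid, 66 mm across, 75 mm tall. Origin: centre of its underside.
- mouse: Bystander: white computer mouse, 68 mm across, 34 mm high. Origin: centre of its underside.
Things that resemble listed ones, but are neither listed nor needed, are in the scene too. What is shaped like the coupon0 but purple is not meant. Of the things that look like the bar, the smaller one is meant.

How it is judged:
By the outcome, as a careful person would: the job done as asked, in the order asked, and still so for the second after the job is handed in, with the robot touching nothing.
Of coupon0, coupon1, coupon2 only 2 to 3 are there at a start; the rules pass over those that are not, and their reading is None.
At some moment in a run one of tote, bar may be knocked a few centimetres aside while the robot is not near it.
It also fails if it takes over 210 s, if anything falls off the work surface, if the arm or the gripper's body presses on something with over 40 N, if the wrist force passes 120 N, or if a joint passes its speed limit or range.

## Working session

There is one attempt and no reset: what is moved stays moved. The work goes in short steps, Python scripts to look and compute and a tool call to move; the robot and the scene stay as the last step left them, time stands still between calls to the robot, and variables do not carry over. Pictures are saved under pics/ and viewed, at most 14 in all, crops included, and the job is handed in when it is done.

Besides the shell and the picture viewer there is one more tool, called by a JSON object that holds its "fn" and its "kwargs", one argument or row to a line. apply_moves: Moves the arm, as the interface text tells. Its arguments: {"type":"object","properties":{"rows":{"type":"string"},"jaw":{"type":"number"},"squeeze":{"type":"number"}},"required":["rows"]}

```bash
ls; mkdir -p pics; cat > h.py <<'E'
from rig import env
import numpy as np, cv2
def shot(n): return env.get_image(n)
def save(im,f,crop=None,scale=1):
    p=im["pixels"][:,:,::-1]
    if crop: r0,r1,c0,c1=crop; p=p[r0:r1,c0:c1]
    if scale!=1: p=cv2.resize(p,None,fx=scale,fy=scale,interpolation=cv2.INTER_CUBIC)
    cv2.imwrite("pics/"+f,p)
def cloud(im):
    z=im["z_map"].astype(float); v,u=np.mgrid[:z.shape[0],:z.shape[1]]
    P=np.stack([(u-im["cx"])/im["fx"]*z,(v-im["cy"])/im["fy"]*z,z],-1)
    W=(P-im["t"])@np.array(im["R"]); W[z==0]=np.nan
    return W
E
python3 - <<'E'
from h import *
np.set_printoptions(precision=3,suppress=True)
s=env.observe(); print(s)
a=shot("top");b=shot("side")
save(a,"top0.png");save(b,"side0.png")
np.savez("top0.npz",W=cloud(a),p=a["pixels"])
print(a["R"],a["t"],a["fx"],b["R"],b["t"])
W=cloud(a); print(np.nanmin(W.reshape(-1,3),0),np.nanmax(W.reshape(-1,3),0))
E
```

```text
pics
{'time_s': 0.0, 'joint_pos': array([ 1.206,  0.354,  1.634,  0.   ,  1.155, -0.002]), 'dq': array([ 0.001,  0.001,  0.001,  0.001, -0.   , -0.   ]), 'joint_torque': array([  0.004, -60.526, -34.206,   0.   ,   0.01 ,   0.   ]), 'position': array([0.222, 0.584, 0.231]), 'ee_rot': array([-0.   ,  0.18 ,  0.984, -0.001]), 'contact_force': array([ 0.266,  0.867, -0.393]), 'moment': array([ 0.013,  0.006, -0.048]), 'grasp_force': 0.0, 'finger_gap': 0.0853805977516634}
[[-0.02  -1.     0.002]
 [-1.     0.02  -0.024]
 [ 0.024 -0.003 -1.   ]] [-0.006  0.44   1.295] 390.684056547885 [[ 0.927 -0.374 -0.022]
 [-0.216 -0.485 -0.847]
 [ 0.306  0.79  -0.531]] [-0.426  0.153  1.197]
[-0.291 -1.527 -0.776] [1.574 1.464 0.816]
```

View pics/top0.png

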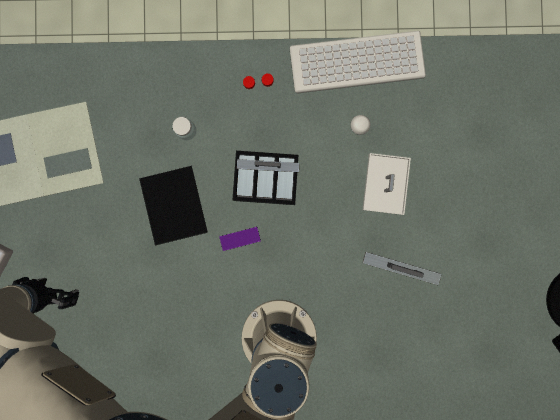

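View pics/side0.png

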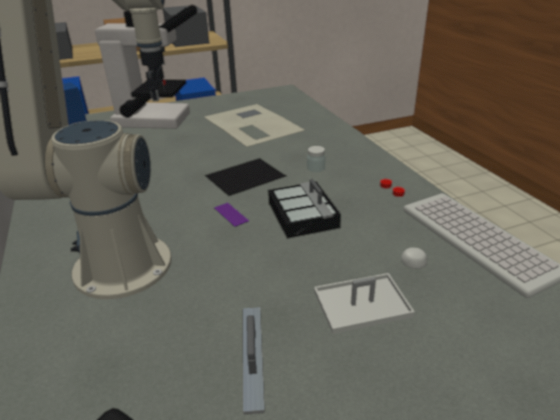

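Top view: the tray is at (266,178) with the short bar across it at (267,165), and three coupons show in the bays. The long look-alike bar lies at (402,268). The tote is at (387,184), the mat at (174,205), the jar at (181,127), the mouse at (360,124), and the purple decoy at (240,238). The bar meant is the smaller one, on the tray. I'll measure these and confirm with a crop.

```bash
python3 - <<'E'
from h import *
np.set_printoptions(precision=4,suppress=True)
d=np.load("top0.npz");W=d["W"];p=d["p"].astype(int)
cv2.imwrite("pics/crop0.png",cv2.resize(np.hstack([d["p"][140:215,225:305,::-1],d["p"][140:215,355:435,::-1]]),None,fx=5,fy=5,interpolation=cv2.INTER_CUBIC))
def rect(m,n):
    q=W[m][:,:2]; q=q[~np.isnan(q).any(1)]
    r=cv2.minAreaRect((q*1000).astype(np.float32)); print(n,len(q),r, "z",np.nanmedian(W[m][:,2]))
    return r
def box(r0,r1,c0,c1):
    m=np.zeros(W.shape[:2],bool);m[r0:r1,c0:c1]=1;return m
Z=W[:,:,2]
t=box(140,215,225,305)
rect(t&(Z>.035)&(Z<.065),"tray+bar")
rect(t&(Z>.092)&(Z<.12),"bar grip")
rect(t&(Z>.051)&(Z<.066),"bar body")
o=box(145,222,355,420)
rect(o&(Z>.008)&(Z<.025),"tote rim")
rect(o&(p.min(2)>150)&(Z<.03),"tote white")
rect(o&(Z>.05),"tote grip")
m=box(155,250,130,215)
rect(m&(p.max(2)<45),"mat")
rect(box(110,145,165,200)&(Z>.06),"jar"); rect(box(110,140,345,375)&(Z>.015),"mouse")
# bar length by colour in tray
print(Z[160:172,266]); 
for n,(r,c) in dict(biglong=(268,402),bench=(240,330),rim=(203,266)).items(): print(n,W[r,c])
rect(box(245,290,355,450)&(Z>.004),"decoy bar")
E
```

```text
tray+bar 2913 ((524.101806640625, 32.180625915527344), (205.28855895996094, 161.57313537597656), 84.7660903930664) z 0.04939056010372361
bar grip 102 ((561.1456298828125, 23.452194213867188), (77.56119537353516, 12.182037353515625), 85.64704895019531) z 0.10060772501205048
bar body 976 ((523.7744750976562, 31.582313537597656), (204.19284057617188, 160.5928955078125), 84.93519592285156) z 0.05417221248326162
tote rim 528 ((498.305419921875, -369.83984375), (186.46084594726562, 201.62127685546875), 88.48191833496094) z 0.012778877968265892
tote white 2121 ((498.042236328125, -366.70977783203125), (137.68515014648438, 189.90567016601562), 82.11348724365234) z 0.005031875625537901
tote grip 87 ((498.0038146972656, -365.534423828125), (12.692079544067383, 54.1450309753418), 79.89293670654297) z 0.07226546424791712
mat 3658 ((441.55499267578125, 343.7920837402344), (228.30035400390625, 179.98617553710938), 12.847922325134277) z 0.0037097268556837205
jar 279 ((690.0424194335938, 294.594970703125), (57.01677322387695, 57.29563903808594), 67.5201187133789) z 0.07493768054184131
mouse 290 ((695.8863525390625, -282.1342468261719), (59.97666931152344, 61.96006774902344), 85.04928588867188) z 0.028138490833383305
[0.0461 0.0575 0.0981 0.1036 0.1047 0.1005 0.0568 0.0586 0.0597 0.0558
 0.0506 0.0446]
biglong [ 0.2261 -0.3946  0.0654]
bench [ 0.3145 -0.1768  0.0028]
rim [0.4419 0.0338 0.0019]
decoy bar 1303 ((220.58901977539062, -413.6453857421875), (313.8824157714844, 145.9132080078125), 88.85932159423828) z 0.010536124953732014
```

View pics/crop0.png

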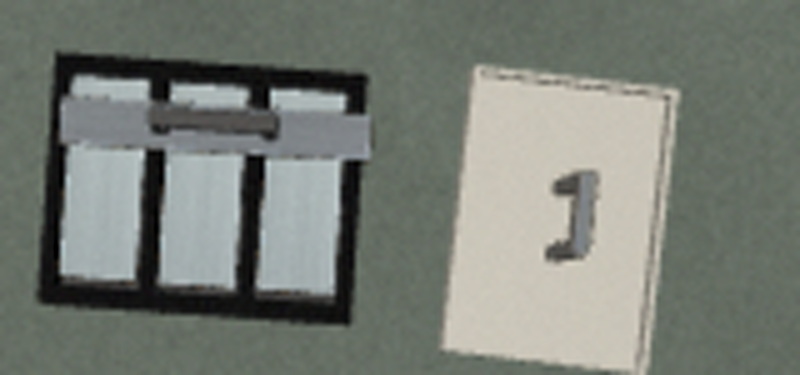

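The crop confirms the 200 mm bar on the tray at (267,165) (crop 215,125), all three bays holding a coupon, and the tote's handle in its middle. Moving over the bar grip.

{"fn": "apply_moves", "kwargs": {
  "rows": "0.339 -0.5605 -0.03 -73.7;0.339 -0.5605 -0.03 -73.7;0.339 -0.5605 -0.03 -73.7;0.339 -0.5605 -0.03 -73.7;0.339 -0.5605 -0.03 -73.7;0.339 -0.5605 -0.03 -73.7;0.339 -0.5605 -0.03 -73.7;0.339 -0.5605 -0.03 -73.7;0.339 -0.5605 -0.03 -73.7;0.339 -0.5605 -0.03 -73.7;0.339 -0.5605 -0.03 -73.7;0.339 -0.5605 -0.03 -73.7;0.339 -0.5605 -0.03 -73.7;0.339 -0.5605 -0.03 -73.7;0.339 -0.5605 -0.03 -73.7;0.339 -0.5605 -0.03 -73.7;0.339 -0.5605 -0.03 -73.7;0.339 -0.5605 -0.03 -73.7;0.339 -0.5605 -0.03 -73.7;0.339 -0.5605 -0.03 -73.7",
  "jaw": 1
}}

```text
time_s: 1.77
position: [0.56, 0.0247, 0.2011]
ee_rot: [-0.0, 0.734, 0.679, -0.0]
contact_force: [0.1, -0.1, 0.1]
finger_gap: 0.0854
grasp_force: 0.0
```

```bash
cat >> h.py <<'E'
def tool():
    s=env.observe(); w,x,y,z=s["ee_rot"]
    ty=np.array([2*(x*y-w*z),1-2*(x*x+z*z)])
    return dict(t=round(s["time_s"],2),p=np.round(s["position"],4),yaw=round(float(np.degrees(np.arctan2(ty[1],ty[0]))),2),gap=round(s["finger_gap"],4),grip=round(float(s["grasp_force"]),1),F=np.round(s["contact_force"],1),j6=round(float(s["joint_pos"][5]),2))
def rect(W,m,n):
    q=W[m][:,:2]; q=q[~np.isnan(q).any(1)]
    if len(q)<5: print(n,"few"); return
    r=cv2.minAreaRect((q*1000).astype(np.float32)); print(n,len(q),np.round(r[0],1),np.round(r[1],1),round(r[2],1),"z",np.round(np.nanmedian(W[m][:,2]),4))
E
python3 - <<'E'
from h import *
print(tool())
a=shot("wrist");save(a,"w1.png");W=cloud(a);Z=W[:,:,2];X=W[:,:,0];Y=W[:,:,1]
near=(X>.40)&(X<.65)&(Y>-.12)&(Y<.18)
rect(W,near&(Z>.092)&(Z<.115),"grip"); rect(W,near&(Z>.046)&(Z<.053),"rim")
rect(W,near&(Z>.054)&(Z<.063),"barbody")
E
```

```text
{'t': 1.77, 'p': array([0.56  , 0.0247, 0.2011]), 'yaw': -4.44, 'gap': 0.0854, 'grip': 0.0, 'F': array([ 0.1, -0.1,  0.1]), 'j6': 0.12}
grip 1412 [562.6  24.7] [79.6 11.9] 85.4 z 0.1004
rim 26765 [525.4  33.3] [202.6 161.5] 84.9 z 0.0482
barbody 5277 [562.6  24. ] [200.3  30. ] 85.5 z 0.0568
```

View pics/w1.png

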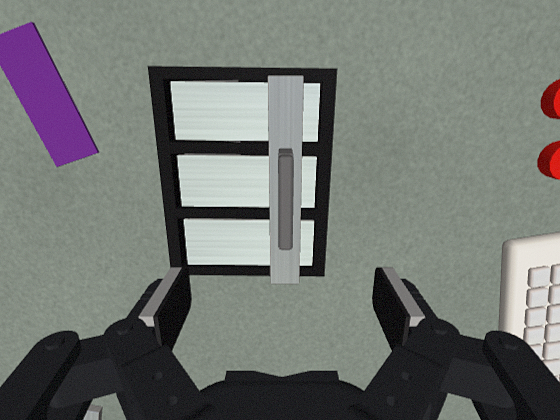

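{"fn": "apply_moves", "kwargs": {
  "rows": "0.0015 0.001 -0.04 0;0.0015 0.001 -0.08 0;0.0015 0.001 -0.11 0;0.0015 0.001 -0.126 0;0.0015 0.001 -0.126 0;0.0015 0.001 -0.126 0"
}}

```text
time_s: 2.32
position: [0.5616, 0.0257, 0.0751]
ee_rot: [-0.001, 0.734, 0.679, -0.001]
contact_force: [0.8, -0.0, 0.4]
finger_gap: 0.0855
grasp_force: 0.0
```

{"fn": "apply_moves", "kwargs": {
  "rows": "0 0 0 0;0 0 0 0;0 0 0 0;0 0 0 0;0 0 0 0;0 0 0 0;0 0 0 0;0 0 0 0;0 0 0.002 0;0 0 0.01 0;0 0 0.03 0;0 0 0.06 0",
  "jaw": -1,
  "squeeze": 70
}}

```text
time_s: 3.32
position: [0.5599, 0.0247, 0.1336]
ee_rot: [-0.002, 0.734, 0.679, -0.002]
contact_force: [0.7, -0.2, -3.7]
finger_gap: 0.0104
grasp_force: 68.5
```

```bash
python3 -c "
from h import *
print(tool())"
```

```text
{'t': 3.32, 'p': array([0.5599, 0.0247, 0.1336]), 'yaw': -4.49, 'gap': 0.0104, 'grip': 68.5, 'F': array([ 0.7, -0.2, -3.7]), 'j6': 0.12}
```

{"fn": "apply_moves", "kwargs": {
  "rows": "-0.025 -0.026 0.01 0;-0.05 -0.052 0.015 0;-0.075 -0.078 0.015 0;-0.1 -0.105 0.01 0;-0.125 -0.13 0 0;-0.15 -0.156 -0.01 0;-0.178 -0.185 -0.03 0;-0.178 -0.185 -0.06 0;-0.178 -0.185 -0.085 0;-0.178 -0.185 -0.098 0;-0.178 -0.185 -0.104 0;-0.178 -0.185 -0.108 0;-0.178 -0.185 -0.108 0;-0.178 -0.185 -0.108 0"
}}

```text
time_s: 4.48
position: [0.3849, -0.1602, 0.0279]
ee_rot: [0.0, 0.734, 0.679, 0.0]
contact_force: [-0.4, -0.1, -3.8]
finger_gap: 0.0112
grasp_force: 68.8
```

{"fn": "apply_moves", "kwargs": {
  "rows": "0 0 0 0;0 0 0 0;0 0 0 0;0 0 0 0;0 0 0 0;0 0 0.04 0;0 0 0.08 0;0 0 0.12 0;0 0 0.155 0;0 0 0.155 0",
  "jaw": 1
}}

```text
time_s: 5.32
position: [0.3878, -0.1616, 0.1885]
ee_rot: [0.005, 0.734, 0.679, 0.002]
contact_force: [2.1, -0.6, 1.2]
finger_gap: 0.0854
grasp_force: 0.0
```

```bash
python3 - <<'E'
from h import *
print(tool())
a=shot("wrist");W=cloud(a);Z=W[:,:,2];X=W[:,:,0];Y=W[:,:,1]
near=(X>.30)&(X<.43)&(Y>-.35)&(Y<.02)
rect(W,near&(Z>.043)&(Z<.07),"grip"); rect(W,near&(Z>.005)&(Z<.012),"barbody")
near=(X>.40)&(X<.65)&(Y>-.12)&(Y<.18)
rect(W,near&(Z>.046)&(Z<.053),"rim")
E
```

```text
{'t': 5.32, 'p': array([ 0.3878, -0.1616,  0.1885]), 'yaw': -4.49, 'gap': 0.0854, 'grip': 0.0, 'F': array([ 2.1, -0.6,  1.2]), 'j6': -0.32}
grip 1067 [ 384.8 -160.2] [79.1 11.5] 84.9 z 0.0515
barbody 4437 [ 389.4 -206.4] [ 63.7 292.6] 5.8 z 0.0078
rim 13343 [518.9 -42.7] [ 50.2 161.9] 85.1 z 0.0482
```

Bar is laid flat at (0.385,-0.160). Next, press the bay2 coupon with the fingers shut.

{"fn": "apply_moves", "kwargs": {
  "rows": "0.095 0.1335 -0.05 -90.6;0.095 0.1335 -0.05 -90.6;0.095 0.1335 -0.05 -90.6;0.095 0.1335 -0.05 -90.6;0.095 0.1335 -0.05 -90.6;0.095 0.1335 -0.05 -90.6;0.095 0.1335 -0.05 -90.6;0.095 0.1335 -0.05 -90.6;0.095 0.1335 -0.07 -90.6;0.095 0.1335 -0.09 -90.6;0.095 0.1335 -0.11 -90.6;0.095 0.1335 -0.12 -90.6;0.095 0.1335 -0.125 -90.6;0.095 0.1335 -0.125 -90.6;0.095 0.1335 -0.125 -90.6",
  "jaw": -1
}}

```text
time_s: 6.62
position: [0.4783, -0.0266, 0.0562]
ee_rot: [-0.0, 0.999, -0.043, -0.001]
contact_force: [0.2, 0.7, 0.4]
finger_gap: 0.0001
grasp_force: 0.0
```

```bash
python3 -c "
from h import *
print(tool())
a=shot('side'); save(a,'s1.png',(160,260,230,370),5)"
```

```text
{'t': 6.62, 'p': array([ 0.4783, -0.0266,  0.0562]), 'yaw': -94.96, 'gap': 0.0001, 'grip': 0.0, 'F': array([0.2, 0.7, 0.4]), 'j6': 1.6}
```

View pics/s1.png

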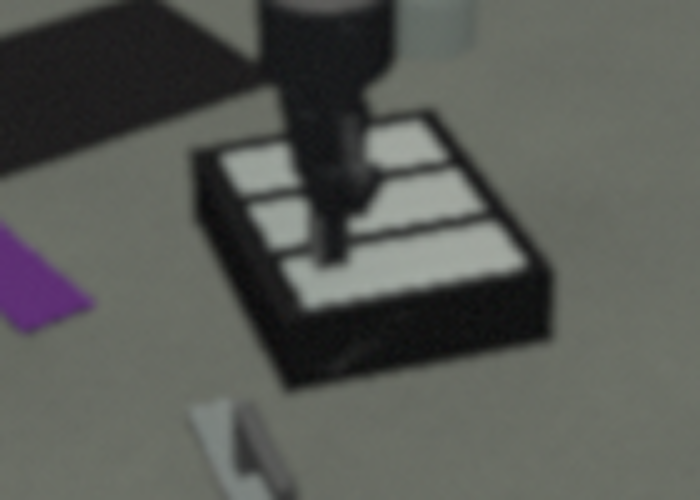

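The crop shows the shut fingertips over bay2's near half at (332,262), with three coupons in the bays. Pressing.

{"fn": "apply_moves", "kwargs": {
  "rows": "0 0 -0.006 0;0 0 -0.01 0;0 0 -0.014 0;0 0 -0.018 0;0 0 -0.021 0;0 0 -0.024 0;0 0 -0.026 0;0 0 -0.027 0"
}}

```text
time_s: 7.33
position: [0.4789, -0.0267, 0.0309]
ee_rot: [-0.0, 0.999, -0.044, -0.001]
contact_force: [-10.7, 0.9, 34.6]
finger_gap: -0.0001
grasp_force: 17.6
```

{"fn": "apply_moves", "kwargs": {
  "rows": "0 0 -0.001 0;0 0 -0.001 0;0 0 -0.001 0"
}}

```text
time_s: 7.58
position: [0.4789, -0.0267, 0.0309]
ee_rot: [-0.0, 0.999, -0.044, -0.0]
contact_force: [-10.8, 1.0, 33.8]
finger_gap: -0.0
grasp_force: 17.2
```

```bash
python3 -c "
from h import *
print(tool())
W=cloud(shot('side'));Z=W[:,:,2];X=W[:,:,0];Y=W[:,:,1]
m=(X>.52)&(X<.62)&(Y>-.075)&(Y<-.01)&(Z>.052)&(Z<.15)
rect(W,m,'raised');print(np.nanmax(Z[m]) if m.any() else 0)
W=cloud(shot('top'));Z=W[:,:,2];X=W[:,:,0];Y=W[:,:,1]
m=(X>.53)&(X<.62)&(Y>-.075)&(Y<-.01)&(Z>.052)&(Z<.1)
rect(W,m,'raised');print(np.nanmax(Z[m]) if m.any() else 0)
"
```

```text
{'t': 7.58, 'p': array([ 0.4789, -0.0267,  0.0309]), 'yaw': -95.08, 'gap': -0.0, 'grip': 17.2, 'F': array([-10.8,   1. ,  33.8]), 'j6': 1.6}
raised 202 [545.8 -36.4] [53.  47.7] 89.0 z 0.0648
0.07944861304102509
raised 61 [577.4 -41.3] [57.9 38.9] 88.9 z 0.0747
0.08162844143984209
```

{"fn": "apply_moves", "kwargs": {
  "rows": "-0.002 0 0.002 0;-0.004 0 0.002 0;-0.007 0 0.001 0;-0.01 0 0 0;-0.01 0 0.001 0;-0.01 0 0.003 0;-0.01 0 0.008 0;-0.01 0 0.03 0;-0.01 0 0.065 0;-0.01 0 0.1 0;-0.01 0 0.1 0"
}}

```text
time_s: 8.6
position: [0.4731, -0.0269, 0.1351]
ee_rot: [0.0, 0.999, -0.044, 0.004]
contact_force: [2.1, -0.7, 0.5]
finger_gap: -0.0003
grasp_force: 0.0
```

```bash
cat >> h.py <<'E'
c,s=np.cos(np.radians(-5.1)),np.sin(np.radians(-5.1))
T0=np.array([.525,.033])
def loc(W):
    d=W[...,:2]-T0; return np.stack([c*d[...,0]+s*d[...,1],-s*d[...,0]+c*d[...,1],W[...,2]],-1)
def raised(cam="top"):
    L=loc(cloud(shot(cam)))
    for b,y in enumerate((.064,0,-.064)):
        m=(abs(L[...,1]-y)<.03)&(abs(L[...,0])<.075)&(L[...,2]>.056)&(L[...,2]<.1)
        q=L[m]; print(cam,"bay",b,len(q), np.round(np.percentile(q,[2,50,98],axis=0),4).tolist() if len(q)>10 else "")
E
python3 -c "
from h import *
print(tool()); raised('top'); raised('side'); raised('wrist')"
```

```text
{'t': 8.6, 'p': array([ 0.4731, -0.0269,  0.1351]), 'yaw': -95.08, 'gap': -0.0003, 'grip': 0.0, 'F': array([ 2.1, -0.7,  0.5]), 'j6': 1.6}
top bay 0 2 
top bay 1 3 
top bay 2 3 
side bay 0 0 
side bay 1 0 
side bay 2 162 [[0.0097, -0.0903, 0.0566], [0.028, -0.0667, 0.0658], [0.0447, -0.0404, 0.0758]]
wrist bay 0 0 
wrist bay 1 0 
wrist bay 2 4941 [[0.0092, -0.0872, 0.0565], [0.029, -0.0635, 0.0678], [0.0445, -0.0395, 0.0763]]
```

Bay2's coupon is tipped at 30° against the near wall, with its far end at local x 45, z 76 mm. Gripping it.

{"fn": "apply_moves", "kwargs": {
  "rows": "0.04 -0.003 0 0;0.085 -0.006 -0.01 0;0.085 -0.006 -0.01 0;0.085 -0.006 -0.01 0;0.085 -0.006 -0.03 0;0.085 -0.006 -0.05 0;0.085 -0.006 -0.068 0;0.085 -0.006 -0.078 0;0.085 -0.006 -0.078 0;0.085 -0.006 -0.078 0",
  "jaw": 0.5
}}

```text
time_s: 9.58
position: [0.5531, -0.0326, 0.0508]
ee_rot: [-0.0, 0.999, -0.044, -0.001]
contact_force: [-0.4, 0.1, 0.1]
finger_gap: 0.0638
grasp_force: 0.0
```

{"fn": "apply_moves", "kwargs": {
  "rows": "0 0 0 0;0 0 0 0;0 0 0 0;0 0 0 0;0 0 0 0;0 0 0 0",
  "jaw": -1,
  "squeeze": 50
}}

```text
time_s: 10.08
position: [0.555, -0.0327, 0.0521]
ee_rot: [0.0, 0.999, -0.044, 0.001]
contact_force: [-0.7, 0.7, 6.9]
finger_gap: 0.0485
grasp_force: 51.6
```

{"fn": "apply_moves", "kwargs": {
  "rows": "0 0 0.004 0;0 0 0.012 0;0 0 0.03 0;0 0 0.06 0;0 0 0.09 0;0 0 0.115 0;0 0 0.115 0;0 0 0.115 0"
}}

```text
time_s: 10.75
position: [0.5552, -0.0328, 0.1682]
ee_rot: [0.0, 0.999, -0.044, 0.002]
contact_force: [-1.2, 0.6, -1.1]
finger_gap: 0.0482
grasp_force: 51.9
```

```bash
python3 - <<'E'
from h import *
print(tool())
s=shot("side");save(s,"s2.png",(60,260,220,500),2.8)
a=shot("top");W=cloud(a);p=a["pixels"].astype(int);Z=W[...,2];X=W[...,0];Y=W[...,1]
near=(X>.38)&(X<.62)&(Y<-.25)&(Y>-.48)
rect(W,near&(p.min(2)>150)&(Z<.03),"tote white");rect(W,near&(Z>.05)&(Z<.09),"tote grip")
E
```

```text
{'t': 10.75, 'p': array([ 0.5552, -0.0328,  0.1682]), 'yaw': -95.08, 'gap': 0.0482, 'grip': 51.9, 'F': array([-1.2,  0.6, -1.1]), 'j6': 1.6}
tote white 2094 [ 498.4 -366.2] [137.9 190. ] 82.0 z 0.0051
tote grip 83 [ 498.1 -365.6] [13.5 53.5] 77.5 z 0.073
```

View pics/s2.png

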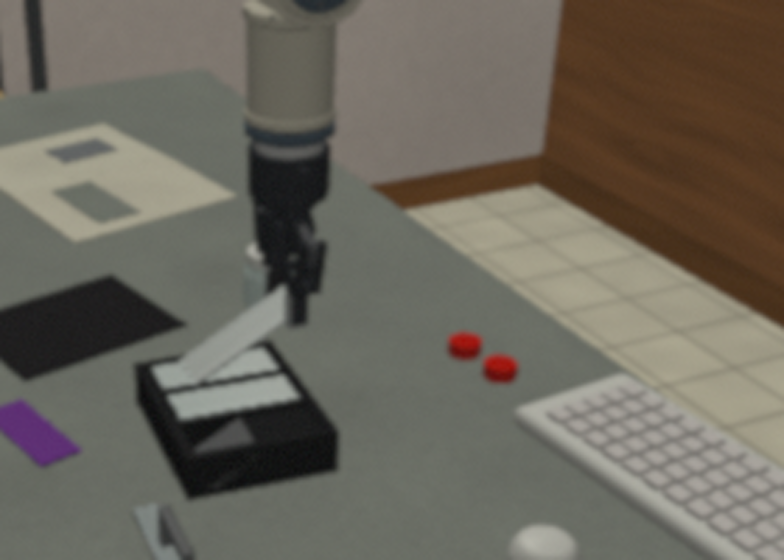

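Coupon is held at about 30° and bay2 is empty (crop 225,435). Carrying it to the tote's -y side.

{"fn": "apply_moves", "kwargs": {
  "rows": "-0.0125 -0.375 0 -2.9;-0.0125 -0.375 0 -2.9;-0.0125 -0.375 0 -2.9;-0.0125 -0.375 0 -2.9;-0.0125 -0.375 0 -2.9;-0.0125 -0.375 0 -2.9;-0.0125 -0.375 0 -2.9;-0.0125 -0.375 0 -2.9;-0.0125 -0.375 0 -2.9;-0.0125 -0.375 -0.01 -2.9;-0.0125 -0.375 -0.03 -2.9;-0.0125 -0.375 -0.06 -2.9;-0.0125 -0.375 -0.09 -2.9;-0.0125 -0.375 -0.105 -2.9;-0.0125 -0.375 -0.11 -2.9;-0.0125 -0.375 -0.11 -2.9"
}}

```text
time_s: 12.18
position: [0.5402, -0.4063, 0.0534]
ee_rot: [-0.001, 0.998, -0.07, -0.002]
contact_force: [-1.2, 0.0, -0.4]
finger_gap: 0.0486
grasp_force: 52.1
```

```bash
python3 - <<'E'
from h import *
print(tool())
s=shot("side");save(s,"s3.png",(200,360,270,470),3.5)
E
```

```text
{'t': 12.18, 'p': array([ 0.5402, -0.4063,  0.0534]), 'yaw': -97.99, 'gap': 0.0486, 'grip': 52.1, 'F': array([-1.2,  0. , -0.4]), 'j6': 1.06}
```

View pics/s3.png

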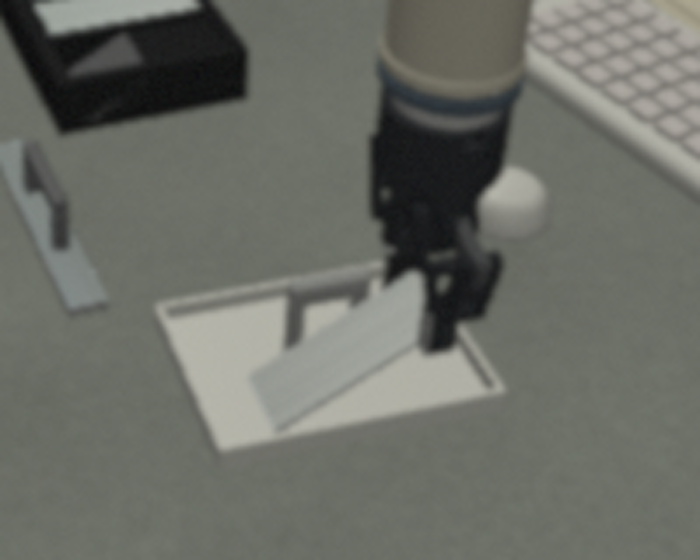

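Coupon hangs beside the handle inside the tote (crop 340,350). Lowering with a light grip so that it tips toward flat.

{"fn": "apply_moves", "kwargs": {
  "rows": "0 0 0 0;0 0 -0.004 0;0.002 0 -0.008 0;0.004 0 -0.012 0;0.006 -0.001 -0.016 0;0.008 -0.001 -0.02 0;0.01 -0.001 -0.024 0;0.011 -0.002 -0.028 0;0.012 -0.002 -0.031 0;0.013 -0.002 -0.034 0;0.013 -0.002 -0.034 0;0.013 -0.002 -0.034 0",
  "squeeze": 20
}}

```text
time_s: 13.23
position: [0.5546, -0.4095, 0.022]
ee_rot: [-0.0, 0.998, -0.07, -0.0]
contact_force: [1.0, -1.6, 3.3]
finger_gap: 0.0484
grasp_force: 50.4
```

{"fn": "apply_moves", "kwargs": {
  "rows": "0 0 0 0;0 0 0 0;0 0 0 0;0 0 0 0",
  "jaw": 0.45
}}

```text
time_s: 13.57
position: [0.5543, -0.4094, 0.022]
ee_rot: [-0.0, 0.998, -0.07, -0.0]
contact_force: [-1.0, 0.1, -0.5]
finger_gap: 0.0616
grasp_force: 0.0
```

{"fn": "apply_moves", "kwargs": {
  "rows": "0 0 0.03 0;0 0 0.06 0;0 0 0.1 0;0 0 0.13 0;0 0 0.13 0;0 0 0.13 0"
}}

```text
time_s: 14.07
position: [0.5558, -0.4105, 0.1547]
ee_rot: [0.001, 0.998, -0.07, 0.002]
contact_force: [-0.5, 0.3, -0.6]
finger_gap: 0.0616
grasp_force: 0.0
```

```bash
cat >> h.py <<'E'
def totecheck(cam="wrist"):
    a=shot(cam);W=cloud(a);Z=W[...,2]
    d=W[...,:2]-np.array([.4995,-.3655]); k=np.radians(-8)
    lx=np.cos(k)*d[...,0]+np.sin(k)*d[...,1]; ly=-np.sin(k)*d[...,0]+np.cos(k)*d[...,1]
    L=np.stack([lx,ly,Z],-1)
    return a,W,L
E
python3 - <<'E'
from h import *
print(tool())
a,W,L=totecheck();save(a,"w2.png")
print("grip"); rect(L,(abs(L[...,0])<.05)&(abs(L[...,1])<.03)&(L[...,2]>.06)&(L[...,2]<.09),"handle in tote guess frame")
hsv=cv2.cvtColor(a["pixels"],cv2.COLOR_RGB2HSV)
for y in (-.05,-.035,-.02,.02,.05):
    for x in (-.06,-.04,0,.04,.07,.085):
        m=(abs(L[...,0]-x)<.003)&(abs(L[...,1]-y)<.003)
        if m.any(): print(x,y,np.round(np.median(L[m][:,2]),4),np.median(hsv[m],0),end="; ")
    print()
E
```

```text
{'t': 14.07, 'p': array([ 0.5558, -0.4105,  0.1547]), 'yaw': -97.99, 'gap': 0.0616, 'grip': 0.0, 'F': array([-0.5,  0.3, -0.6]), 'j6': 1.07}
grip
handle in tote guess frame 1011 [-0.  -0.9] [54.2 12.3] 0.2 z 0.0732
-0.06 -0.05 0.0038 [ 18.  20. 208.]; -0.04 -0.05 0.0077 [ 71.  13. 182.]; 0 -0.05 0.008 [ 71.  13. 191.]; 0.04 -0.05 0.0077 [ 69.  13. 193.]; 0.07 -0.05 0.2336 [90. 70. 18.]; 0.085 -0.05 0.0039 [ 20.  17. 208.]; 
-0.06 -0.035 0.0038 [ 18.  21. 208.]; -0.04 -0.035 0.0079 [ 70.   13.  181.5]; 0 -0.035 0.0077 [ 72.  13. 189.]; 0.04 -0.035 0.008 [ 72.  13. 190.]; 0.07 -0.035 0.2362 [99.  70.5 18. ]; 0.085 -0.035 0.0039 [ 19.  18. 208.]; 
-0.06 -0.02 0.0039 [ 20.   19.5 207.5]; -0.04 -0.02 0.0077 [ 69.5  13.  183. ]; 0 -0.02 0.008 [ 71.5  13.  187. ]; 0.04 -0.02 0.0077 [ 72.5  14.  190. ]; 0.07 -0.02 0.2324 [92. 68. 18.]; 0.085 -0.02 0.004 [ 18.   19.  208.5]; 
-0.06 0.02 0.004 [ 20.  18. 207.]; -0.04 0.02 0.0038 [ 20.   18.5 207. ]; 0 0.02 0.0038 [ 18.  19. 207.]; 0.04 0.02 0.0039 [ 18.  20. 208.]; 0.07 0.02 0.2327 [103.  70.  19.]; 0.085 0.02 0.0038 [ 20.  20. 209.]; 
0 0.05 0.004 [ 18.  20. 208.]; 0.04 0.05 0.004 [ 18.5  19.  209. ]; 0.07 0.05 0.0035 [ 18.  20. 209.]; 0.085 0.05 0.0041 [ 19.  20. 210.];
```

View pics/w2.png

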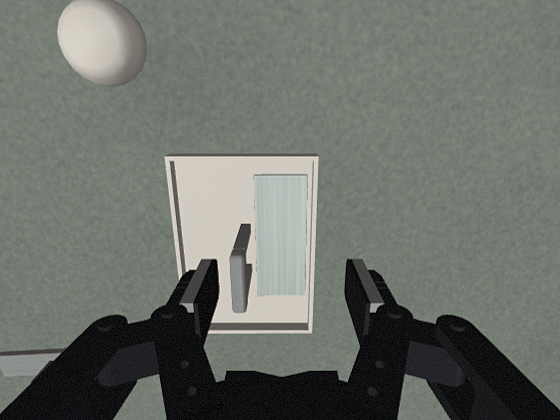

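Coupon lies flat in the tote on the -y side of the handle (image 282,235); top face at 8 mm, as it should be. Next is bay1.

{"fn": "apply_moves", "kwargs": {
  "rows": "-0.069 0.4465 -0.02 2.9;-0.069 0.4465 -0.02 2.9;-0.069 0.4465 -0.02 2.9;-0.069 0.4465 -0.02 2.9;-0.069 0.4465 -0.02 2.9;-0.069 0.4465 -0.02 2.9;-0.069 0.4465 -0.02 2.9;-0.069 0.4465 -0.02 2.9;-0.069 0.4465 -0.02 2.9;-0.069 0.4465 -0.02 2.9;-0.069 0.4465 -0.02 2.9;-0.069 0.4465 -0.03 2.9;-0.069 0.4465 -0.06 2.9;-0.069 0.4465 -0.09 2.9;-0.069 0.4465 -0.1 2.9;-0.069 0.4465 -0.105 2.9;-0.069 0.4465 -0.11 2.9;-0.069 0.4465 -0.114 2.9;-0.069 0.4465 -0.118 2.9;-0.069 0.4465 -0.121 2.9",
  "jaw": -1
}}

```text
time_s: 15.78
position: [0.4863, 0.0367, 0.0319]
ee_rot: [-0.0, 0.999, -0.045, 0.0]
contact_force: [-10.2, 0.7, 41.4]
finger_gap: -0.0001
grasp_force: 21.2
```

{"fn": "apply_moves", "kwargs": {
  "rows": "0 0 0 0;0 0 -0.001 0;-0.002 0 0 0;-0.004 0 -0.001 0;-0.007 0 -0.001 0;-0.01 0 -0.002 0;-0.01 0 -0.001 0;-0.01 0 0.001 0;-0.01 0 0.006 0;-0.01 0 0.03 0;-0.01 0 0.065 0;-0.01 0 0.1 0;-0.01 0 0.1 0"
}}

```text
time_s: 16.87
position: [0.4796, 0.0371, 0.1373]
ee_rot: [-0.001, 0.999, -0.044, 0.004]
contact_force: [1.6, 0.5, 0.3]
finger_gap: -0.0003
grasp_force: 0.0
```

```bash
python3 -c "
from h import *
print(tool()); raised('side'); raised('wrist')"
```

```text
{'t': 16.87, 'p': array([0.4796, 0.0371, 0.1373]), 'yaw': -95.09, 'gap': -0.0003, 'grip': 0.0, 'F': array([1.6, 0.5, 0.3]), 'j6': 1.73}
side bay 0 0 
side bay 1 148 [[0.0087, -0.0258, 0.0565], [0.0282, -0.0023, 0.0653], [0.045, 0.0243, 0.0753]]
side bay 2 0 
wrist bay 0 0 
wrist bay 1 4749 [[0.0092, -0.0229, 0.0565], [0.029, 0.0008, 0.0679], [0.0451, 0.0248, 0.0764]]
wrist bay 2 0
```

{"fn": "apply_moves", "kwargs": {
  "rows": "0.04 -0.003 0 0;0.0845 -0.006 -0.01 0;0.0845 -0.006 -0.01 0;0.0845 -0.006 -0.01 0;0.0845 -0.006 -0.03 0;0.0845 -0.006 -0.05 0;0.0845 -0.006 -0.068 0;0.0845 -0.006 -0.078 0;0.0845 -0.006 -0.078 0;0.0845 -0.006 -0.078 0",
  "jaw": 0.5
}}

```text
time_s: 17.8
position: [0.5592, 0.0309, 0.0528]
ee_rot: [0.0, 0.999, -0.044, -0.001]
contact_force: [0.4, 0.1, 0.0]
finger_gap: 0.064
grasp_force: 0.0
```

{"fn": "apply_moves", "kwargs": {
  "rows": "0 0 0 0;0 0 0 0;0 0 0 0;0 0 0 0;0 0 0 0;0 0 0 0",
  "jaw": -1,
  "squeeze": 50
}}

```text
time_s: 18.3
position: [0.5611, 0.0309, 0.0542]
ee_rot: [-0.0, 0.999, -0.044, 0.001]
contact_force: [-1.0, -0.0, 6.8]
finger_gap: 0.0485
grasp_force: 51.6
```

{"fn": "apply_moves", "kwargs": {
  "rows": "0 0 0.004 0;0 0 0.012 0;0 0 0.03 0;0 0 0.06 0;0 0 0.09 0;0 0 0.115 0;0 0 0.115 0;0 0 0.115 0"
}}

```text
time_s: 18.97
position: [0.5612, 0.0308, 0.1702]
ee_rot: [-0.0, 0.999, -0.044, 0.002]
contact_force: [-0.8, -0.1, -1.1]
finger_gap: 0.048
grasp_force: 51.9
```

```bash
python3 - <<'E'
from h import *
print(tool())
s=shot("side");save(s,"s4.png",(60,260,220,500),2.8)
a,W,L=totecheck("top")
rect(L,(abs(L[...,0])<.13)&(abs(L[...,1])<.11)&(a["pixels"].min(2)>150)&(L[...,2]<.03),"tote white in guess frame")
rect(L,(abs(L[...,0])<.08)&(abs(L[...,1])<.06)&(L[...,2]>.05)&(L[...,2]<.09),"handle")
E
```

```text
{'t': 18.97, 'p': array([0.5612, 0.0308, 0.1702]), 'yaw': -95.09, 'gap': 0.048, 'grip': 51.9, 'F': array([-0.8, -0.1, -1.1]), 'j6': 1.71}
tote white in guess frame 2068 [-1.3 -1.5] [189.6 137.3] 0.1 z 0.0059
handle 85 [-1.5 -0.2] [13.  53.9] 87.1 z 0.0736
```

{"fn": "apply_moves", "kwargs": {
  "rows": "-0.0085 -0.3675 0 -2.9;-0.0085 -0.3675 0 -2.9;-0.0085 -0.3675 0 -2.9;-0.0085 -0.3675 0 -2.9;-0.0085 -0.3675 0 -2.9;-0.0085 -0.3675 0 -2.9;-0.0085 -0.3675 0 -2.9;-0.0085 -0.3675 0 -2.9;-0.0085 -0.3675 0 -2.9;-0.0085 -0.3675 -0.01 -2.9;-0.0085 -0.3675 -0.03 -2.9;-0.0085 -0.3675 -0.06 -2.9;-0.0085 -0.3675 -0.09 -2.9;-0.0085 -0.3675 -0.105 -2.9;-0.0085 -0.3675 -0.11 -2.9;-0.0085 -0.3675 -0.11 -2.9"
}}

```text
time_s: 20.4
position: [0.5501, -0.3353, 0.0555]
ee_rot: [-0.001, 0.998, -0.07, -0.002]
contact_force: [0.3, 0.4, -1.2]
finger_gap: 0.0483
grasp_force: 52.0
```

{"fn": "apply_moves", "kwargs": {
  "rows": "0 0 0 0;0 0 -0.004 0;0.002 0 -0.01 0;0.004 0 -0.014 0;0.006 -0.001 -0.018 0;0.008 -0.001 -0.022 0;0.01 -0.001 -0.026 0;0.011 -0.002 -0.03 0;0.012 -0.002 -0.033 0;0.013 -0.002 -0.036 0;0.013 -0.002 -0.036 0;0.013 -0.002 -0.036 0",
  "squeeze": 20,
  "jaw": -1
}}

```text
time_s: 21.4
position: [0.5645, -0.3385, 0.0219]
ee_rot: [-0.0, 0.998, -0.07, -0.0]
contact_force: [1.2, -0.6, 3.6]
finger_gap: 0.0485
grasp_force: 50.0
```

{"fn": "apply_moves", "kwargs": {
  "rows": "0 0 0 0;0 0 0 0;0 0 0 0;0 0 0 0",
  "jaw": 0.45
}}

```text
time_s: 21.73
position: [0.5643, -0.3385, 0.022]
ee_rot: [-0.0, 0.998, -0.07, -0.0]
contact_force: [0.0, -0.6, 0.6]
finger_gap: 0.0619
grasp_force: 0.0
```

{"fn": "apply_moves", "kwargs": {
  "rows": "0 0 0.03 0;0 0 0.06 0;0 0 0.1 0;0 0 0.13 0;0 0 0.13 0;0 0 0.13 0"
}}

```text
time_s: 22.23
position: [0.5658, -0.3393, 0.1545]
ee_rot: [0.001, 0.998, -0.07, 0.002]
contact_force: [-0.8, -0.6, -0.5]
finger_gap: 0.062
grasp_force: 0.0
```

```bash
cat >> h.py <<'E'
def coupons():
    a,W,L=totecheck("wrist")
    hsv=cv2.cvtColor(a["pixels"],cv2.COLOR_RGB2HSV)
    cm=(hsv[...,0]>50)&(hsv[...,0]<100)&(hsv[...,1]>5)&(hsv[...,1]<30)&(hsv[...,2]>140)&(abs(L[...,0])<.1)&(abs(L[...,1])<.075)&(L[...,2]<.05)
    rect(L,cm&(L[...,1]>0),"coupon +y");rect(L,cm&(L[...,1]<0),"coupon -y")
    for sg in (1,-1):
        q=L[cm&(L[...,1]*sg>0)]
        if len(q): print("z pct",np.round(np.percentile(q[:,2],[2,50,98]),4))
    rect(L,(abs(L[...,0])<.08)&(abs(L[...,1])<.05)&(L[...,2]>.06)&(L[...,2]<.09),"handle")
    return a
E
python3 - <<'E'
from h import *
print(tool()); a=coupons(); save(a,"w3.png")
E
```

```text
{'t': 22.23, 'p': array([ 0.5658, -0.3393,  0.1545]), 'yaw': -97.99, 'gap': 0.062, 'grip': 0.0, 'F': array([-0.8, -0.6, -0.5]), 'j6': 1.17}
coupon +y 5928 [13.1 39.5] [137.2  57. ] 1.5 z 0.0078
coupon -y 4654 [ 11.8 -43. ] [128.7  64.2] 0.3 z 0.0078
z pct [0.0064 0.0078 0.0092]
z pct [0.0064 0.0078 0.0092]
handle 1010 [-0.  -0.8] [12.3 54.8] 89.8 z 0.0732
```

Two coupons lie flat, one on each side of the handle (tops at 7.8 mm). Next is bay0.

{"fn": "apply_moves", "kwargs": {
  "rows": "-0.0735 0.4393 -0.02 2.9;-0.0735 0.4393 -0.02 2.9;-0.0735 0.4393 -0.02 2.9;-0.0735 0.4393 -0.02 2.9;-0.0735 0.4393 -0.02 2.9;-0.0735 0.4393 -0.02 2.9;-0.0735 0.4393 -0.02 2.9;-0.0735 0.4393 -0.02 2.9;-0.0735 0.4393 -0.02 2.9;-0.0735 0.4393 -0.02 2.9;-0.0735 0.4393 -0.02 2.9;-0.0735 0.4393 -0.03 2.9;-0.0735 0.4393 -0.06 2.9;-0.0735 0.4393 -0.09 2.9;-0.0735 0.4393 -0.1 2.9;-0.0735 0.4393 -0.105 2.9;-0.0735 0.4393 -0.11 2.9;-0.0735 0.4393 -0.114 2.9;-0.0735 0.4393 -0.118 2.9;-0.0735 0.4393 -0.12 2.9",
  "jaw": -1
}}

```text
time_s: 23.95
position: [0.4918, 0.1005, 0.0326]
ee_rot: [-0.0, 0.999, -0.045, 0.0]
contact_force: [-1.4, 0.7, 2.2]
finger_gap: -0.0001
grasp_force: 1.5
```

{"fn": "apply_moves", "kwargs": {
  "rows": "0 0 -0.001 0;0 0 -0.002 0;-0.002 0 -0.001 0;-0.004 0 -0.002 0;-0.007 0 -0.002 0;-0.01 0 -0.003 0;-0.01 0 -0.002 0;-0.01 0 0 0;-0.01 0 0.006 0;-0.01 0 0.03 0;-0.01 0 0.065 0;-0.01 0 0.1 0;-0.01 0 0.1 0"
}}

```text
time_s: 25.03
position: [0.4851, 0.1014, 0.1385]
ee_rot: [-0.001, 0.999, -0.044, 0.004]
contact_force: [2.4, -0.0, 0.9]
finger_gap: 0.0001
grasp_force: 0.0
```

```bash
python3 -c "
from h import *
print(tool()); raised('side'); raised('wrist')"
```

```text
{'t': 25.03, 'p': array([0.4851, 0.1014, 0.1385]), 'yaw': -95.09, 'gap': 0.0001, 'grip': 0.0, 'F': array([ 2.4, -0. ,  0.9]), 'j6': 1.86}
side bay 0 130 [[0.0096, 0.0371, 0.0563], [0.0286, 0.0604, 0.067], [0.0449, 0.0875, 0.0773]]
side bay 1 0 
side bay 2 0 
wrist bay 0 4658 [[0.0095, 0.0411, 0.0566], [0.0293, 0.0652, 0.0679], [0.0449, 0.0888, 0.0764]]
wrist bay 1 0 
wrist bay 2 0
```

{"fn": "apply_moves", "kwargs": {
  "rows": "0.04 -0.003 0 0;0.0845 -0.006 -0.01 0;0.0845 -0.006 -0.01 0;0.0845 -0.006 -0.01 0;0.0845 -0.006 -0.03 0;0.0845 -0.006 -0.05 0;0.0845 -0.006 -0.068 0;0.0845 -0.006 -0.079 0;0.0845 -0.006 -0.079 0;0.0845 -0.006 -0.079 0",
  "jaw": 0.5
}}

```text
time_s: 25.97
position: [0.5646, 0.0946, 0.0528]
ee_rot: [0.0, 0.999, -0.044, -0.001]
contact_force: [0.2, -0.2, 0.6]
finger_gap: 0.064
grasp_force: 0.0
```

{"fn": "apply_moves", "kwargs": {
  "rows": "0 0 0 0;0 0 0 0;0 0 0 0;0 0 0 0;0 0 0 0;0 0 0 0",
  "jaw": -1,
  "squeeze": 50
}}

```text
time_s: 26.47
position: [0.5665, 0.0948, 0.0542]
ee_rot: [-0.0, 0.999, -0.044, 0.001]
contact_force: [0.1, -1.2, 7.4]
finger_gap: 0.0482
grasp_force: 51.6
```

{"fn": "apply_moves", "kwargs": {
  "rows": "0 0 0.004 0;0 0 0.012 0;0 0 0.03 0;0 0 0.06 0;0 0 0.09 0;0 0 0.115 0;0 0 0.115 0;0 0 0.115 0"
}}

```text
time_s: 27.13
position: [0.5667, 0.0948, 0.1702]
ee_rot: [-0.0, 0.999, -0.044, 0.002]
contact_force: [-0.4, 0.3, -0.9]
finger_gap: 0.0484
grasp_force: 51.9
```

```bash
python3 - <<'E'
from h import *
print(tool())
a,W,L=totecheck("top"); save(a,"t5.png",(100,300,130,450),2.4)
rect(L,(abs(L[...,0])<.13)&(abs(L[...,1])<.11)&(a["pixels"].min(2)>150)&(L[...,2]<.03),"tote white in guess frame")
rect(L,(abs(L[...,0])<.08)&(abs(L[...,1])<.06)&(L[...,2]>.05)&(L[...,2]<.09),"handle")
E
```

```text
{'t': 27.13, 'p': array([0.5667, 0.0948, 0.1702]), 'yaw': -95.09, 'gap': 0.0484, 'grip': 51.9, 'F': array([-0.4,  0.3, -0.9]), 'j6': 1.82}
tote white in guess frame 2056 [-1.2 -1.4] [136.1 189.6] 89.9 z 0.0075
handle 84 [-1.3 -0.3] [54.3 12.1] 0.6 z 0.074
```

View pics/t5.png

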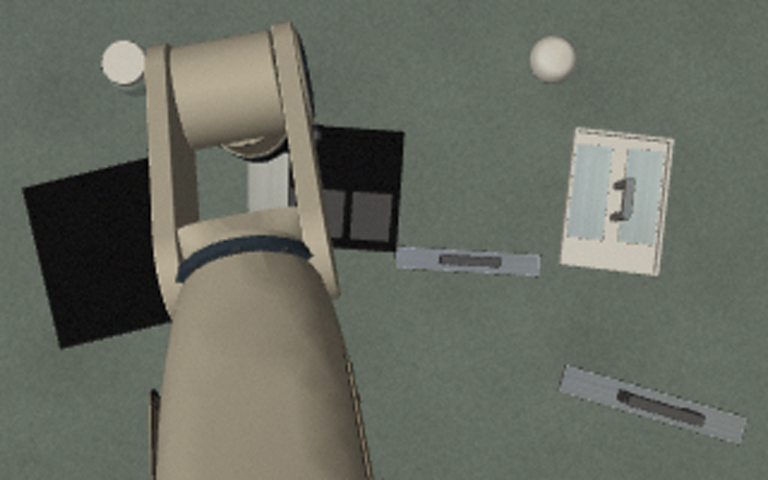

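Top crop: both coupons lie flat in the tote at (588,192) and (645,195), the bar lies at (468,261), and the mouse and jar are unmoved. Carrying the third coupon onto the +y one.

{"fn": "apply_moves", "kwargs": {
  "rows": "-0.014 -0.4313 0 -2.9;-0.014 -0.4313 0 -2.9;-0.014 -0.4313 0 -2.9;-0.014 -0.4313 0 -2.9;-0.014 -0.4313 0 -2.9;-0.014 -0.4313 0 -2.9;-0.014 -0.4313 0 -2.9;-0.014 -0.4313 0 -2.9;-0.014 -0.4313 0 -2.9;-0.014 -0.4313 0 -2.9;-0.014 -0.4313 0 -2.9;-0.014 -0.4313 -0.03 -2.9;-0.014 -0.4313 -0.06 -2.9;-0.014 -0.4313 -0.085 -2.9;-0.014 -0.4313 -0.1 -2.9;-0.014 -0.4313 -0.106 -2.9;-0.014 -0.4313 -0.106 -2.9"
}}

```text
time_s: 28.6
position: [0.5501, -0.3354, 0.0596]
ee_rot: [-0.001, 0.998, -0.07, -0.002]
contact_force: [-0.2, -0.1, -0.7]
finger_gap: 0.0488
grasp_force: 52.0
```

{"fn": "apply_moves", "kwargs": {
  "rows": "0 0 0 0;0 0 -0.004 0;0.002 0 -0.01 0;0.004 0 -0.014 0;0.006 -0.001 -0.018 0;0.008 -0.001 -0.022 0;0.01 -0.001 -0.026 0;0.011 -0.002 -0.03 0;0.012 -0.002 -0.033 0;0.013 -0.002 -0.036 0;0.013 -0.002 -0.038 0;0.013 -0.002 -0.038 0",
  "squeeze": 20,
  "jaw": -1
}}

```text
time_s: 29.6
position: [0.5645, -0.3385, 0.0237]
ee_rot: [-0.0, 0.998, -0.07, -0.0]
contact_force: [1.5, -0.7, 3.5]
finger_gap: 0.0483
grasp_force: 50.0
```

{"fn": "apply_moves", "kwargs": {
  "rows": "0 0 0 0;0 0 0 0;0 0 0 0;0 0 0 0",
  "jaw": 0.45
}}

```text
time_s: 29.93
position: [0.5643, -0.3385, 0.024]
ee_rot: [-0.0, 0.998, -0.07, -0.0]
contact_force: [-1.0, 0.9, 0.4]
finger_gap: 0.0616
grasp_force: 0.0
```

{"fn": "apply_moves", "kwargs": {
  "rows": "0 0 0.03 0;0 0 0.06 0;0 0 0.1 0;0 0 0.13 0;0 0 0.13 0;0 0 0.13 0"
}}

```text
time_s: 30.43
position: [0.5658, -0.3393, 0.1565]
ee_rot: [0.001, 0.998, -0.07, 0.002]
contact_force: [0.0, 0.5, -0.2]
finger_gap: 0.0619
grasp_force: 0.0
```

```bash
python3 - <<'E'
from h import *
print(tool()); a=coupons(); save(a,"w4.png")
a=shot("top");W=cloud(a);Z=W[...,2];X=W[...,0];Y=W[...,1]
near=(X>.30)&(X<.46)&(Y>-.32)&(Y<-.01)
rect(W,near&(Z>.035)&(Z<.07),"bar grip top")
E
```

```text
{'t': 30.43, 'p': array([ 0.5658, -0.3393,  0.1565]), 'yaw': -97.99, 'gap': 0.0619, 'grip': 0.0, 'F': array([ 0. ,  0.5, -0.2]), 'j6': 1.17}
coupon +y 6062 [ 9.1 36.5] [130.8  49.2] 0.1 z 0.0118
coupon -y 4640 [ 20.9 -34.6] [ 61.5 149.3] 82.6 z 0.0078
z pct [0.0097 0.0118 0.0132]
z pct [0.0064 0.0078 0.0092]
handle 995 [ 0.3 -0.8] [12.2 53.7] 90.0 z 0.0732
bar grip top 167 [ 435.3 -106.6] [189.1  27.4] 78.8 z 0.0512
```

View pics/w4.png

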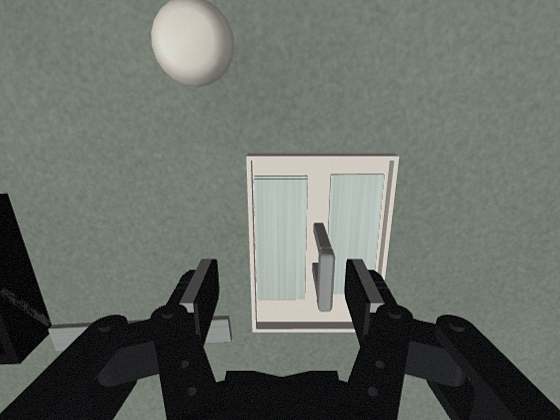

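All three coupons are in the tote, the stack on the +y side (image 280,240; top at 11.8 mm) and the single on the -y side (355,235). Now gripping the tote handle.

{"fn": "apply_moves", "kwargs": {
  "rows": "-0.035 -0.014 0 0;-0.0653 -0.0273 0 0;-0.0653 -0.0273 0 0;-0.0653 -0.0273 0 0;-0.0653 -0.0273 -0.04 0;-0.0653 -0.0273 -0.075 0;-0.0653 -0.0273 -0.1 0;-0.0653 -0.0273 -0.107 0;-0.0653 -0.0273 -0.107 0;-0.0653 -0.0273 -0.107 0",
  "jaw": 0.6
}}

```text
time_s: 31.37
position: [0.5001, -0.3658, 0.0473]
ee_rot: [-0.0, 0.998, -0.069, -0.0]
contact_force: [0.4, -0.6, -0.2]
finger_gap: 0.0684
grasp_force: 0.0
```

{"fn": "apply_moves", "kwargs": {
  "rows": "0 0 0 0;0 0 0 0;0 0 0 0;0 0 0 0;0 0 0 0;0 0 0 0;0 0 0 0;0 0 0 0",
  "jaw": -1,
  "squeeze": 110
}}

```text
time_s: 32.03
position: [0.4999, -0.3664, 0.0485]
ee_rot: [0.0, 0.998, -0.07, 0.001]
contact_force: [-1.5, 0.7, 7.6]
finger_gap: 0.0098
grasp_force: 107.9
```

{"fn": "apply_moves", "kwargs": {
  "rows": "0 0 0.002 0;0 0 0.005 0;0 0 0.01 0;0 0 0.018 0;0 0 0.026 0;0 0 0.034 0;0 0 0.04 0;0 0 0.04 0;0 0 0.04 0"
}}

```text
time_s: 32.78
position: [0.4998, -0.3662, 0.0879]
ee_rot: [0.0, 0.998, -0.07, 0.001]
contact_force: [0.3, -0.5, -6.2]
finger_gap: 0.01
grasp_force: 107.4
```

```bash
python3 - <<'E'
from h import *
print(tool()); print(env.observe()["moment"])
s=shot("side");save(s,"s6.png",(200,360,270,470),3.5)
a=shot("wrist");L=cloud(a)
E
```

```text
{'t': 32.78, 'p': array([ 0.4998, -0.3662,  0.0879]), 'yaw': -97.99, 'gap': 0.01, 'grip': 107.4, 'F': array([ 0.3, -0.5, -6.2]), 'j6': 1.08}
[0.00599709 0.03614783 0.00126048]
```

View pics/s6.png

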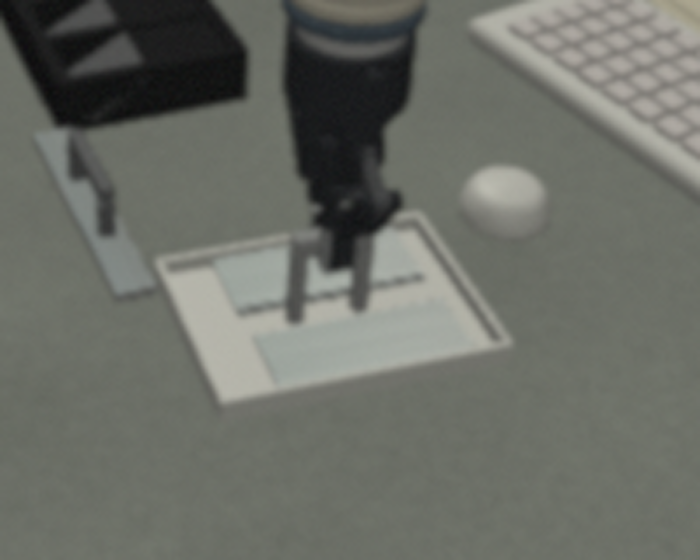

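Tote is lifted level with the coupons in it. The bar has been knocked nearer the tray, so I'll re-measure it later. Carrying the tote high and smoothly to the mat.

{"fn": "apply_moves", "kwargs": {
  "rows": "0 0 0.03 0;0 0 0.06 0;0 0 0.09 0;0 0.01 0.105 0;0 0.025 0.113 0;-0.004 0.05 0.113 1.5;-0.006 0.08 0.113 2.3;-0.009 0.11 0.113 3;-0.011 0.14 0.113 4;-0.014 0.17 0.113 5;-0.016 0.2 0.113 6;-0.018 0.23 0.113 7;-0.021 0.26 0.113 7.8;-0.023 0.29 0.113 8.6;-0.026 0.32 0.113 9.5;-0.028 0.35 0.113 10.4;-0.03 0.38 0.113 11;-0.033 0.41 0.113 12;-0.035 0.44 0.113 13;-0.038 0.47 0.113 14"
}}

```text
time_s: 34.55
position: [0.4591, 0.106, 0.1988]
ee_rot: [0.0, 0.999, 0.053, -0.001]
contact_force: [0.6, 0.7, -5.8]
finger_gap: 0.0098
grasp_force: 108.7
```

{"fn": "apply_moves", "kwargs": {
  "rows": "-0.002 0.03 0 0.9;-0.005 0.06 0 1.8;-0.007 0.09 0 2.7;-0.01 0.12 0 3.6;-0.012 0.15 0 4.5;-0.014 0.178 0 5.2;-0.016 0.203 0 6;-0.018 0.223 0 6.5;-0.019 0.235 0 6.8;-0.019 0.2413 0 6.8;-0.019 0.2413 0 6.8;-0.019 0.2413 -0.015 6.8;-0.019 0.2413 -0.04 6.8;-0.019 0.2413 -0.065 6.8;-0.019 0.2413 -0.085 6.8;-0.019 0.2413 -0.1 6.8;-0.019 0.2413 -0.11 6.8;-0.019 0.2413 -0.11 6.8;-0.019 0.2413 -0.11 6.8"
}}

```text
time_s: 36.13
position: [0.4424, 0.3446, 0.0902]
ee_rot: [0.0, 0.994, 0.111, -0.0]
contact_force: [0.6, 1.0, -6.2]
finger_gap: 0.01
grasp_force: 108.7
```

```bash
python3 - <<'E'
from h import *
print(tool())
a=shot("wrist");W=cloud(a);Z=W[...,2];X=W[...,0];Y=W[...,1];p=a["pixels"]
near=(abs(X-.443)<.2)&(abs(Y-.345)<.2)
rect(W,near&(p.max(2)<45)&(Z<.02)&(Z>-.01),"mat (wrist)")
save(shot("side"),"s7.png",(120,260,150,350),3.9)
a=shot("top");W=cloud(a);Z=W[...,2];X=W[...,0];Y=W[...,1]
near=(X>.33)&(X<.43)&(Y>-.32)&(Y<-.01)
rect(W,near&(Z>.035)&(Z<.07),"bar grip top");rect(W,near&(Z>.0045)&(Z<.014),"bar body")
E
```

```text
{'t': 36.13, 'p': array([0.4424, 0.3446, 0.0902]), 'yaw': -77.23, 'gap': 0.01, 'grip': 108.7, 'F': array([ 0.6,  1. , -6.2]), 'j6': 2.01}
mat (wrist) 7543 [410.3 374. ] [294.2 334.7] 23.5 z 0.0028
bar grip top 96 [ 419.9 -159.4] [79.7 11.9] 85.6 z 0.0524
bar body 495 [ 380.1 -164.4] [ 99.6 306.6] 0.0 z 0.0073
```

View pics/s7.png

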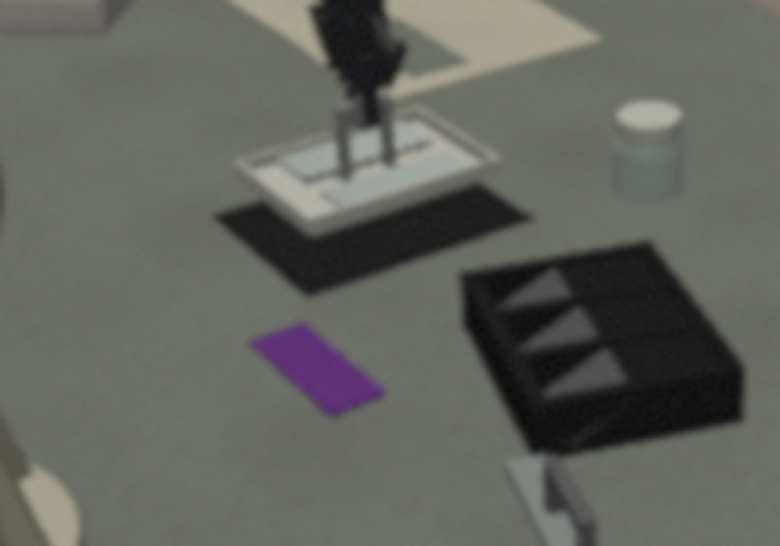

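Tote hangs over the mat, aligned with it (crop 370,170). Lowering.

{"fn": "apply_moves", "kwargs": {
  "rows": "0 0 -0.012 0;0 0 -0.022 0;0 0 -0.029 0;0 0 -0.033 0;0 0 -0.035 0;0 0 -0.037 0;0 0 -0.038 0;0 0 -0.039 0;0 0 -0.039 0"
}}

```text
time_s: 37.03
position: [0.4427, 0.3455, 0.0516]
ee_rot: [-0.0, 0.994, 0.112, 0.0]
contact_force: [-0.7, 0.3, -6.6]
finger_gap: 0.0099
grasp_force: 108.8
```

{"fn": "apply_moves", "kwargs": {
  "rows": "0 0 0 0;0 0 0 0;0 0 0 0;0 0 0 0;0 0 0 0;0 0 0 0;0 0 0.04 0;0 0 0.08 0;0 0 0.12 0;0 0 0.15 0;0 0 0.15 0",
  "jaw": 0.6
}}

```text
time_s: 37.95
position: [0.4454, 0.3476, 0.208]
ee_rot: [-0.003, 0.994, 0.112, 0.004]
contact_force: [0.4, 1.3, 0.1]
finger_gap: 0.0683
grasp_force: 0.0
```

```bash
python3 - <<'E'
from h import *
print(tool())
a=shot("wrist");W=cloud(a);Z=W[...,2];X=W[...,0];Y=W[...,1];p=a["pixels"]
near=(abs(X-.443)<.13)&(abs(Y-.345)<.12)
rect(W,near&(p.min(2)>150)&(Z<.03),"tote");rect(W,near&(Z>.06)&(Z<.09),"handle")
hsv=cv2.cvtColor(p,cv2.COLOR_RGB2HSV)
cm=(hsv[...,0]>50)&(hsv[...,0]<100)&(hsv[...,1]>5)&(hsv[...,1]<30)&(hsv[...,2]>140)&near&(Z<.05)
print("coupon z hist",np.histogram(Z[cm],bins=[0,.005,.009,.013,.017,.03,.05]))
rect(W,(abs(X-.44)<.2)&(abs(Y-.345)<.2)&(p.max(2)<40)&(Z<.01),"mat")
save(a,"w5.png")
E
```

```text
{'t': 37.95, 'p': array([0.4454, 0.3476, 0.208 ]), 'yaw': -77.19, 'gap': 0.0683, 'grip': 0.0, 'F': array([0.4, 1.3, 0.1]), 'j6': 2.01}
tote 20175 [441.8 335.3] [199.3 160.1] 14.0 z 0.0109
handle 756 [442.3 345.9] [53.4 11.1] 13.0 z 0.0764
coupon z hist (array([1694,   56, 5412, 5352,    8,    0]), array([0.   , 0.005, 0.009, 0.013, 0.017, 0.03 , 0.05 ]))
mat 9346 [442.8 344.6] [228.4 178.5] 12.6 z 0.0028
```

View pics/w5.png

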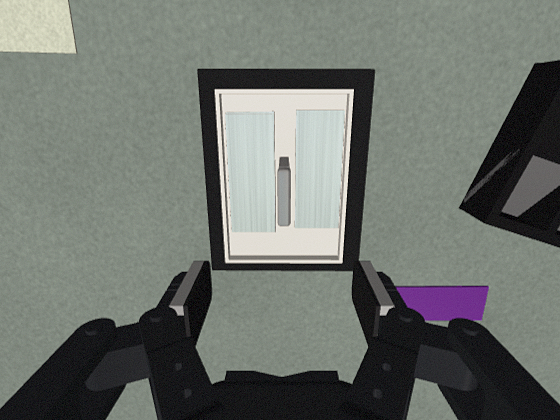

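Tote is level and centred on the mat: handle (442,346) against mat centre (443,345), yaw 13.0° against 12.6°, coupons inside. The bar now lies at about (0.421,-0.158); fetching it.

{"fn": "apply_moves", "kwargs": {
  "rows": "-0.022 -0.503 -0.01 72.8;-0.022 -0.503 -0.01 72.8;-0.022 -0.503 -0.01 72.8;-0.022 -0.503 -0.01 72.8;-0.022 -0.503 -0.01 72.8;-0.022 -0.503 -0.01 72.8;-0.022 -0.503 -0.01 72.8;-0.022 -0.503 -0.01 72.8;-0.022 -0.503 -0.01 72.8;-0.022 -0.503 -0.01 72.8;-0.022 -0.503 -0.01 72.8;-0.022 -0.503 -0.01 72.8;-0.022 -0.503 -0.01 72.8;-0.022 -0.503 -0.01 72.8;-0.022 -0.503 -0.01 72.8;-0.022 -0.503 -0.01 72.8;-0.022 -0.503 -0.01 72.8;-0.022 -0.503 -0.01 72.8",
  "jaw": 0.6
}}

```text
time_s: 39.5
position: [0.4202, -0.1566, 0.1908]
ee_rot: [-0.001, 0.733, 0.68, -0.0]
contact_force: [-0.7, 0.3, 0.1]
finger_gap: 0.0683
grasp_force: 0.0
```

```bash
python3 - <<'E'
from h import *
print(tool())
a=shot("wrist");W=cloud(a);Z=W[:,:,2];X=W[:,:,0];Y=W[:,:,1]
near=(X>.30)&(X<.46)&(Y>-.35)&(Y<-.06)
rect(W,near&(Z>.044)&(Z<.07),"grip")
rect(W,(X>.40)&(X<.65)&(Y>-.12)&(Y<.18)&(Z>.046)&(Z<.051),"rim")
a=shot("top");W=cloud(a);Z=W[:,:,2];X=W[:,:,0];Y=W[:,:,1]
E
```

```text
{'t': 39.5, 'p': array([ 0.4202, -0.1566,  0.1908]), 'yaw': -4.33, 'gap': 0.0683, 'grip': 0.0, 'F': array([-0.7,  0.3,  0.1]), 'j6': -0.28}
grip 1092 [ 429.7 -127.1] [143.9  24.5] 75.2 z 0.0514
rim 4779 [519.6 -38. ] [ 59.2 162.1] 85.0 z 0.0489
```

```bash
python3 - <<'E'
from h import *
a=shot("wrist");W=cloud(a);Z=W[:,:,2];X=W[:,:,0];Y=W[:,:,1]
rect(W,(X>.36)&(X<.46)&(Y>-.25)&(Y<-.09)&(Z>.046)&(Z<.06),"grip")
rect(W,(X>.36)&(X<.46)&(Y>-.29)&(Y<-.062)&(Z>.0055)&(Z<.01),"body")
E
```

```text
grip 1066 [ 421.3 -159.4] [78.8 11.6] 85.5 z 0.0514
body 4093 [ 421.2 -160.2] [198.6  30. ] 85.5 z 0.0078
```

{"fn": "apply_moves", "kwargs": {
  "rows": "0.0005 -0.002 -0.04 0;0.0005 -0.002 -0.08 0;0.0005 -0.002 -0.12 0;0.0005 -0.002 -0.15 0;0.0005 -0.002 -0.164 0;0.0005 -0.002 -0.164 0;0.0005 -0.002 -0.164 0"
}}

```text
time_s: 40.23
position: [0.4207, -0.1591, 0.027]
ee_rot: [-0.001, 0.733, 0.68, -0.0]
contact_force: [0.5, -0.3, 0.5]
finger_gap: 0.0681
grasp_force: 0.0
```

{"fn": "apply_moves", "kwargs": {
  "rows": "0 0 0 0;0 0 0 0;0 0 0 0;0 0 0 0;0 0 0 0;0 0 0 0;0 0 0 0;0 0 0.004 0;0 0 0.012 0;0 0 0.035 0;0 0 0.07 0;0 0 0.11 0;0 0 0.11 0",
  "jaw": -1,
  "squeeze": 70
}}

```text
time_s: 41.32
position: [0.4244, -0.161, 0.1437]
ee_rot: [0.004, 0.734, 0.68, 0.002]
contact_force: [2.7, -0.2, -2.0]
finger_gap: 0.0104
grasp_force: 68.8
```

```bash
python3 - <<'E'
from h import *
print(tool())
E
```

```text
{'t': 41.32, 'p': array([ 0.4244, -0.161 ,  0.1437]), 'yaw': -4.39, 'gap': 0.0104, 'grip': 68.8, 'F': array([ 2.7, -0.2, -2. ]), 'j6': -0.29}
```

{"fn": "apply_moves", "kwargs": {
  "rows": "0.02 0.027 0.02 0;0.045 0.06 0.02 -0.3;0.07 0.094 0.02 -0.7;0.095 0.127 0.02 -0.7;0.12 0.16 0.02 -0.7;0.1416 0.1896 0.01 -0.7;0.1416 0.1896 0 -0.7;0.1416 0.1896 0 -0.7;0.1416 0.1896 -0.02 -0.7;0.1416 0.1896 -0.04 -0.7;0.1416 0.1896 -0.052 -0.7;0.1416 0.1896 -0.057 -0.7;0.1416 0.1896 -0.06 -0.7;0.1416 0.1896 -0.061 -0.7;0.1416 0.1896 -0.061 -0.7;0.1416 0.1896 -0.061 -0.7"
}}

```text
time_s: 42.65
position: [0.5631, 0.0295, 0.0773]
ee_rot: [0.0, 0.738, 0.675, 0.0]
contact_force: [0.3, -0.9, 1.1]
finger_gap: 0.0104
grasp_force: 70.0
```

```bash
python3 - <<'E'
from h import *
print(tool())
E
```

```text
{'t': 42.65, 'p': array([0.5631, 0.0295, 0.0773]), 'yaw': -5.11, 'gap': 0.0104, 'grip': 70.0, 'F': array([ 0.3, -0.9,  1.1]), 'j6': 0.14}
```

{"fn": "apply_moves", "kwargs": {
  "rows": "0 0 0 0;0 0 0 0;0 0 0 0;0 0 0 0;0 0 0 0;0 0 0 0;0 0 0.03 0;0 0 0.07 0;0 0 0.11 0;0 0 0.15 0;0 0 0.15 0;0 0 0.15 0",
  "jaw": 0.8
}}

```text
time_s: 43.65
position: [0.5642, 0.03, 0.229]
ee_rot: [0.002, 0.738, 0.675, 0.002]
contact_force: [-0.2, -0.3, -0.1]
finger_gap: 0.0765
grasp_force: 0.0
```

```bash
python3 - <<'E'
from h import *
print(tool())
a=shot("wrist");L=loc(cloud(a));near=(abs(L[...,0])<.09)&(abs(L[...,1])<.12)
rect(L,near&(L[...,2]>.092)&(L[...,2]<.11),"grip (tray frame)"); rect(L,near&(L[...,2]>.0545)&(L[...,2]<.063),"body");rect(L,near&(L[...,2]>.046)&(L[...,2]<.0515),"rim")
t=shot("top");W=cloud(t);Z=W[...,2];X=W[...,0];Y=W[...,1];p=t["pixels"]
rect(W,(X>.63)&(X<.75)&(Y>.24)&(Y<.35)&(Z>.06),"jar"); rect(W,(X>.64)&(X<.75)&(Y>-.33)&(Y<-.23)&(Z>.015),"mouse")
near=(abs(X-.443)<.13)&(abs(Y-.345)<.12)
rect(W,near&(p.min(2)>150)&(Z<.03),"tote");rect(W,near&(Z>.06)&(Z<.09),"handle")
E
```

```text
{'t': 43.65, 'p': array([0.5642, 0.03  , 0.229 ]), 'yaw': -5.08, 'gap': 0.0765, 'grip': 0.0, 'F': array([-0.2, -0.3, -0.1]), 'j6': 0.14}
grip (tray frame) 1164 [37.7 -0. ] [11.7 79.7] 0.2 z 0.1005
body 4445 [37.9 -0.3] [199.3  30. ] 89.9 z 0.0568
rim 8828 [0.4 0.4] [161.4 202.3] 0.0 z 0.0488
jar 281 [690.2 294.4] [54.8 56.7] 78.9 z 0.0755
mouse 296 [ 696. -284.] [62.6 61.2] 66.1 z 0.0275
tote 1997 [440.8 345.8] [187.7 135.9] 12.7 z 0.0114
handle 82 [440.3 345.4] [52.5 13.9] 10.1 z 0.076
```

Everything measures right: bar square at tray (38, 0) mm, tote centred on the mat, jar and mouse where they were. Handing in.

```bash
python3 -c "
from h import *
print(env.sign_off())"
```

```text
the job is handed in; nothing more can be done
None
```

The job is handed in at about 44 s of the 210 s limit: all three coupons lie in the tote, the tote sits level and centred on the mat, the bar is back square across all three bays, and the jar and mouse are undisturbed.

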